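# Feel a pipe run for drips

## Task

The water is back on and the white pipe must be felt for drips: with the fingers shut, run the fingertips lightly along the top of the pipe, from beside the grey valve's nut, round the bend, to the brass nut at the other end. Finish holding the fingertips at rest, lightly, on top of the brass nut: the program ends while they still touch it. Do not press hard on the run, do not turn the valve's blue lever, and leave the loose parts on the mat where they are.

Things in the scene. Friction and masses are not known exactly. Their poses are not given: they have to be found in the camera images.
- run: The pipe run over the black mat: elbows, grey valve, pipe and brass nut in one piece. Its risers stand in rubber grommets: pressed from above it sinks straight down 1 mm per 2 N (12 mm at most) and springs back; rigid sideways. A light touch is 1 to 10 N; over 15 N is too hard. Origin on the tiled base (z = 0) under its middle; z up, y along the pipe's first leg towards the valve, x from middle to that leg.
- nut_top (a point): Centre of the flat top of the brass hexagon nut at the pipe's far end, 60 mm above the tiled base and 4 mm above the pipe's top. The nut is 30 mm across flats and 26 mm long along the pipe; its top flat is 17 by 26 mm. The grey elbow behind it is lower.
- lever_tip (a point): Outer end of the blue lever of the grey ball valve, on its top, about 86 mm above the tiled base. The lever (70 mm long from its pivot, 18 mm wide) stands open: it points along the pipe's line away from the pipe. It turns about a vertical pivot if pushed.
- nipple: Chrome extension nipple, bystander, loose on the mat: a stepped upright cylinder 31 mm in diameter, 40 mm high. Origin: centre of its underside.
- insert: White ceramic tap insert, bystander, loose on the mat: upright, 34 mm in diameter, 56 mm high with its brass spindle. Origin: centre of its underside.
- tube: Translucent parts tube with blue twist cap, bystander, loose on the mat: upright, 32 mm in diameter, 74 mm high. Origin: centre of its underside.
- spanner: Steel spanner, bystander, lying loose on the mat, 162 mm long, 9 mm high. Its long axis is its x axis.
- p0 (a point): Point 0 of nine, about 37 mm apart along the pipe, on the very top of its centre line (z up): 28 mm from the face of the grey valve's nut, which is 35 mm in diameter (6.5 mm higher than the pipe); the start of the stroke. The white plastic pipe is 22 mm in diameter, level, its top 56 mm above the tiled base; it runs 180 mm straight from that nut, turns 90 degrees in a bend of 50 mm radius, then runs 95 mm straight to the brass nut.
- p1 (a point): Point 1 of nine, about 37 mm apart along the pipe, on the very top of its centre line (z up): on the first straight leg, 65 mm from the valve's nut.
- p2 (a point): Point 2 of nine, about 37 mm apart along the pipe, on the very top of its centre line (z up): on the first straight leg, 102 mm from the valve's nut.
- p3 (a point): Point 3 of nine, about 37 mm apart along the pipe, on the very top of its centre line (z up): on the first straight leg, 140 mm from the valve's nut.
- p4 (a point): Point 4 of nine, about 37 mm apart along the pipe, on the very top of its centre line (z up): where the bend begins.
- p5 (a point): Point 5 of nine, about 37 mm apart along the pipe, on the very top of its centre line (z up): in the middle of the bend.
- p6 (a point): Point 6 of nine, about 37 mm apart along the pipe, on the very top of its centre line (z up): just before the bend ends.
- p7 (a point): Point 7 of nine, about 37 mm apart along the pipe, on the very top of its centre line (z up): on the second straight leg.
- p8 (a point): Point 8 of nine, about 37 mm apart along the pipe, on the very top of its centre line (z up): 28 mm before the end face of the brass nut; the end of the stroke on the pipe.

How it is judged:
By the outcome, as a careful person would: the job done as asked, in the order asked, and still so for the second after the job is handed in, while the arm keeps its last pose, push and grip.
It also fails if it takes over 51 s, if anything falls off the work surface, if the arm or the gripper's body presses on something with over 40 N, if the wrist force passes 120 N, or if a joint passes its speed limit or range.

## Robot

A 7-joint arm with a two-finger parallel gripper is mounted at the origin on the work surface. World frame = base frame: x ahead of the robot, y to its left, z up, the work surface at z = 0. Lengths are in m, angles in rad, forces in N, time in s.
With the tool pointing down it reaches from about 0.35 to 0.9 m from the base axis. Payload 8.1 kg.
Tool frame: the origin (TCP) lies at the very end of the fingers, on their centre line; the grasp point (between the pads) lies 19 mm behind it (arm.tcp_to_grasp is the z of the grasp point in the tool frame, in m); z points along the fingers, y is the line along which they close (so a half turn about z gives the same grasp; the last joint's range is limited). The gripper opens to 92 mm and grips with 3 to 60 N. Pads are 19 mm wide; open, the fingers measure 130 mm over their backs; the gripper's body (75 mm by 190 mm) begins 47 mm behind the grasp point.
Start: joints at [-0.103, 0.434, 0.025, 1.573, -0.012, 1.134, -0.075], TCP at [0.625, -0, 0.227] pointing down, gripper open.
Joint ranges: [-2.62, 2.62], [-0.44, 2.09], [-1.27, 1.32], [0.08, 2.57], [-1.32, 4.46], [0.12, 2], [-2.74, 2.74]. Speed limits (rad/s): [2.22, 2.22, 3.01, 3.01, 3.14, 3.14, 3.14].

## Interface

Orientations are given as a rotation vector (axis times angle).
In Python, from cell import readout, vision, sign_off, arm gives the robot as it stands. The module is installed in compiled form; this text tells all that it offers.
- The arm moves only by the shell command python3 -m creep 'ROWS' [FORCE]. ROWS is JSON, a list of rows, each a list of 5 numbers: the shift along the tool's x, y, z in units of 4 cm (1.0 is 4 cm), then the turn about the tool's z in units of 4 degrees (1.0 is 4 degrees), then the opening, from 0 (shut) to 1 (fully open). A call has 1 to 12 rows; each row shifts and turns the commanded pose from where the row before left it, along the tool's axes as they then stand; what a row does not reach is not made up. A row lasts 1/8 s, in which the tool goes at most 62.5 mm and 10.7 degrees, less where a joint would pass 70% of its speed; a pose out of reach is approached as far as the arm can. A call with a number of a shift or a turn outside -1 to 1 is refused whole. A call with a gripper value outside its range is refused whole. The fingers move at their own pace and stop on an object; FORCE is the grip in N (left out, the last holds). Time passes only in rows, so rows that do not move let the fingers close. It gives the time, the measured TCP pose, the force, the opening and the grip force at its end, in the units of the state.
- readout.observe(): the state, without advancing time (a new reading comes with each control period).
- vision.get_image(name): name is "scene" or "side" or "wrist"; returns a dict with "pixels" (400x640x3 uint8, blue, green, red), "z_map" (400x640 float32, m along the optical axis (not along the pixel's ray), 0 where there is no reading), "camera_matrix" (3x3 intrinsics, pixels), "k1" (the pictures are not rectified: a ray, as slopes to the right and down, at radius r is drawn at 1 + k1 r^2 times it, then the intrinsics apply), "position" and "rotation" of the camera in the world. Camera axes: x right, y up, looking along -z (the intrinsics and any distortion apply to the point x, -y, -z); pixel columns grow to the right and rows downward; lengths in m; the calibration is good to about 2 mm. A picture is of the moment at which its call begins.
- sign_off(): hands the job in; it is judged then, once.
The state is a dict: "clock": time; "joints": joint angles; "dq": joint speeds; "joint_efforts": joint torques, N m; "position": TCP position; "ee_rot": TCP orientation; "force": force on the tool from outside, world axes, zero at the start; "ft_torque": the same for the moment, N m; "width": opening from 0.0 (shut) to 1.0 (fully open); "gripper_force": force on a finger pad.
Only numpy, scipy, OpenCV 4.12 (cv2) and the standard library are available. Lean on these libraries where they do the work, as an engineer would, in place of code of your own. Each camera call takes 0.05 s, during which the arm holds its last target. There are 200 camera calls.

## Working session

There is one attempt and no reset: what is moved stays moved. The work goes in short steps, Python scripts to look and compute and a shell command to move; the robot and the scene stay as the last step left them, time stands still between calls to the robot, and variables do not carry over. Pictures are saved under pics/ and viewed, at most 10 in all, crops included, and the job is handed in when it is done.

```bash
mkdir -p pics
cat > h.py <<'E'
import numpy as np,cv2
from cell import readout,vision
def grab(n):
    d=vision.get_image(n); np.savez('pics/'+n+'.npz',**d); return d
def load(n): return dict(np.load('pics/'+n+'.npz'))
def rays(d,uv):
    K=np.array(d['camera_matrix']);uv=np.atleast_2d(uv).astype(float)
    q=np.c_[(uv[:,0]-K[0,2])/K[0,0],(uv[:,1]-K[1,2])/K[1,1]]
    p=q.copy()
    for _ in range(20): p=q/(1+float(d['k1'])*(p**2).sum(1,keepdims=True))
    return np.c_[p[:,0],-p[:,1],-np.ones(len(p))]
def onplane(d,uv,z):
    r=rays(d,uv)@np.array(d['rotation']).T;o=np.array(d['position'])
    return o+r*((z-o[2])/r[:,2])[:,None]
def depthpts(d):
    h,w=d['z_map'].shape
    u,v=np.meshgrid(np.arange(w),np.arange(h))
    r=rays(d,np.c_[u.ravel(),v.ravel()])*d['z_map'].reshape(-1,1)
    return (r@np.array(d['rotation']).T+np.array(d['position'])).reshape(h,w,3)
def proj(d,P):
    c=(np.atleast_2d(P)-np.array(d['position']))@np.array(d['rotation'])
    q=np.c_[c[:,0],-c[:,1]]/-c[:,2:]
    q=q*(1+float(d['k1'])*(q**2).sum(1,keepdims=True))
    K=np.array(d['camera_matrix']);return q@np.diag([K[0,0],K[1,1]])+K[:2,2]
E
python3 - <<'E'
from h import *
s=readout.observe();print({k:np.round(v,3) for k,v in s.items()})
for n in('scene','side'):
    d=grab(n);cv2.imwrite(f'pics/{n}1.png',d['pixels']);print(n,d['position'],d['k1'])
E
```

```text
{'clock': np.float64(0.0), 'joints': array([-0.103,  0.435,  0.025,  1.574, -0.012,  1.134, -0.075]), 'dq': array([ 0.   ,  0.   ,  0.   , -0.   , -0.001,  0.001,  0.001]), 'joint_efforts': array([ 0.0000e+00, -6.6785e+01,  9.8500e-01, -3.1446e+01, -6.1000e-02,
        4.3000e-02,  0.0000e+00]), 'position': array([ 0.624, -0.   ,  0.226]), 'ee_rot': array([-2.221e+00, -2.221e+00,  2.000e-03]), 'force': array([ 0.169, -0.459,  0.154]), 'ft_torque': array([0.031, 0.06 , 0.005]), 'gripper_force': np.float64(0.0), 'width': np.float64(1.0)}
scene [0.93180114 0.51655237 0.78933394] -0.12096096248443346
side [ 0.33772501 -0.69064793  0.57151528] -0.08890698636189842
```

View pics/scene1.png

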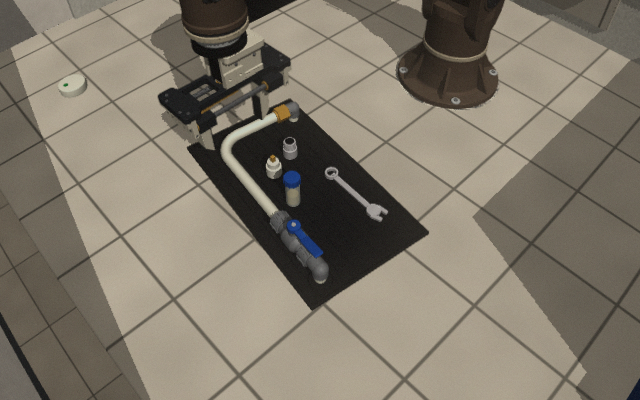

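View pics/side1.png

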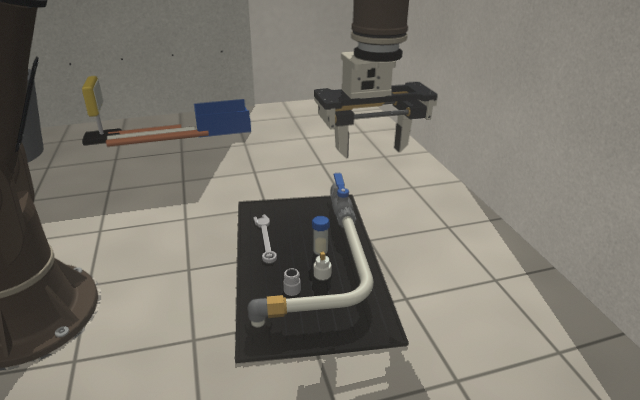

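The scene view shows the pipe from the grey valve (280,220) to the bend (225,150) and the brass nut (283,113). The blue lever ends at (318,252). The side view shows the nut at (276,306), the bend at (368,290) and the valve at (342,205). The loose parts lie inside the L.

```bash
cat > m.py <<'E'
from h import *
from scipy.optimize import least_squares
allp=[]
for n in('scene','side'):
    d=load(n);P=depthpts(d);hsv=cv2.cvtColor(d['pixels'],cv2.COLOR_BGR2HSV)
    H,S,V=[hsv[...,i].astype(int) for i in range(3)]
    ok=(d['z_map']>0)&(P[...,0]>.35)&(P[...,0]<.9)&(abs(P[...,1])<.4)
    br=ok&(H>8)&(H<25)&(S>120)&(V>90)&(P[...,2]<.1)&(P[...,2]>.02)
    print(n,'brass',br.sum(),np.median(P[br],0),np.percentile(P[br],[5,95],axis=0).round(3).tolist())
    bl=ok&(H>100)&(H<130)&(S>120)&(P[...,2]>.05)&(P[...,2]<.12)
    k,lab=cv2.connectedComponents(bl.astype(np.uint8))
    for i in range(1,k):
        m=lab==i
        if m.sum()>20: print(' blue',m.sum(),np.median(P[m],0).round(3),np.percentile(P[m],[2,98],axis=0).round(3).tolist())
    w=ok&(S<60)&(V>120)&(P[...,2]>.047)&(P[...,2]<.064)
    k,lab,st,_=cv2.connectedComponentsWithStats(w.astype(np.uint8))
    for i in np.argsort(-st[1:,4])[:3]+1: print(' white',st[i],P[lab==i].min(0).round(3),P[lab==i].max(0).round(3))
    i=1+np.argmax(st[1:,4]);p=P[lab==i];print(' z pct',np.percentile(p[:,2],[5,50,90,95,99]).round(4))
    fl=ok&(P[...,2]<.02);print(' floor',np.median(P[fl][:,2]))
    allp.append(p)
E
python3 m.py
```

```text
Traceback (most recent call last):
  File "m.py", line 5, in <module>
    d=load(n);P=depthpts(d);hsv=cv2.cvtColor(d['pixels'],cv2.COLOR_BGR2HSV)
                ~~~~~~~~^^^
  File "h.py", line 19, in depthpts
    return (r@np.array(d['rotation']).T+np.array(d['position'])).reshape(h,w,3)
            ~~~~~~~~~~~~~~~~~~~~~~~~~~~^~~~~~~~~~~~~~~~~~~~~~~~
ValueError: operands could not be broadcast together with shapes (256000,) (3,)
```

```bash
sed -i "s/def load(n): .*/def load(n):\n    d=dict(np.load('pics\/'+n+'.npz')); r=np.array(d['rotation']); d['rotation']=cv2.Rodrigues(r.reshape(3,1))[0] if r.size==3 else r; return d/" h.py
python3 -c "
from h import *
print(np.load('pics/scene.npz')['rotation'])"; python3 m.py
```

```text
[0.29841893 0.80032417 2.27078661]
scene brass 208 [ 0.42623499 -0.12956586  0.05952172] [[0.41, -0.145, 0.048], [0.527, -0.041, 0.065]]
 blue 256 [0.546 0.038 0.08 ] [[0.53, 0.021, 0.069], [0.559, 0.05, 0.083]]
 blue 451 [0.622 0.154 0.086] [[0.606, 0.112, 0.081], [0.633, 0.195, 0.09]]
 white [ 221  112   57  104 1364] [ 0.436 -0.161  0.047] [0.617 0.061 0.062]
 white [267 158  12   9  61] [ 0.514 -0.054  0.047] [ 0.537 -0.032  0.052]
 white [289 189   8   6  15] [0.546 0.04  0.047] [0.555 0.048 0.062]
 z pct [0.05   0.0565 0.0591 0.0597 0.0608]
 floor 0.002699539496386405
side brass 355 [ 0.42151804 -0.14786243  0.056569  ] [[0.408, -0.155, 0.045], [0.521, -0.048, 0.06]]
 blue 130 [0.618 0.156 0.085] [[0.606, 0.109, 0.082], [0.629, 0.188, 0.088]]
 blue 197 [0.54  0.027 0.078] [[0.527, 0.018, 0.065], [0.556, 0.046, 0.08]]
 white [ 286  217   87   92 1624] [ 0.436 -0.167  0.047] [0.615 0.066 0.058]
 white [316 256   4   5  11] [ 0.512 -0.046  0.047] [ 0.521 -0.034  0.048]
 white [322 260   3   3   6] [ 0.522 -0.054  0.047] [ 0.525 -0.049  0.049]
 z pct [0.0485 0.054  0.0561 0.0564 0.0572]
 floor 0.0002083092886439042
```

```bash
cat >> m.py <<'E'
print('---')
def cl(q):
    C=np.array(q[:2]);u=np.array([np.cos(q[2]),np.sin(q[2])]);return C,u,np.array([-u[1],u[0]])
def res(q,p):
    C,u,v=cl(q);a=(p[:,:2]-C)@u;b=(p[:,:2]-C)@v
    r=np.where((a<.05)&(b<.05),np.abs(np.hypot(a-.05,b-.05)-.05),np.where(a-b>0,np.abs(b),np.abs(a)))
    return np.hypot(r,p[:,2]-q[3])-.011
Q=[]
for p in allp:
    f=least_squares(res,[.59,-.16,1.6,.045],args=(p,),loss='soft_l1',f_scale=.001,x_scale=[.01,.01,.1,.01])
    Q.append(f.x);print(f.x.round(4),np.std(f.fun).round(4))
    C,u,v=cl(f.x);print(' extents a',((p[:,:2]-C)@u).max(),'b',((p[:,:2]-C)@v).max())
q=np.mean(Q,0);C,u,v=cl(q)
print('mean',q.round(4))
def pt(s): # s from valve nut face
    if s<.18: return C+u*(.23-s)
    s-=.18;L=.05*np.pi/2
    if s<L:
        t=s/.05;return C+.05*(u+v)-.05*(v*np.cos(t)+u*np.sin(t))
    return C+v*(.05+s-L)
S=[.028,.065,.102,.140,.18,.18+.0393,.18+.076,.18+.0785+.035,.18+.0785+.067]
pts=np.array([pt(s) for s in S]+[C+v*.158])
print(pts.round(4).tolist())
for n in('scene','side'):
    d=load(n);im=d['pixels'].copy()
    for i,x in enumerate(pts):
        a=proj(d,[*x,.056 if i<9 else .060])[0];cv2.circle(im,tuple(int(round(t)) for t in a),1,(0,0,255),-1)
    im=im[90:330,180:420];cv2.imwrite(f'pics/{n}2.png',cv2.resize(im,None,fx=2,fy=2))
ims=[cv2.imread(f'pics/{n}2.png')[:,:400] if n=='scene' else cv2.imread(f'pics/{n}2.png')[:,80:] for n in('scene','side')]
cv2.imwrite('pics/both2.png',np.hstack(ims))
E
python3 m.py | sed -n '/---/,$p'
```

```text
---
[ 0.5772 -0.1613  1.4349  0.0473] 0.0014
 extents a 0.22468238757214598 b 0.14246680654180016
[ 0.5769 -0.1602  1.4341  0.0447] 0.001
 extents a 0.2274477013301985 b 0.14108711230526547
mean [ 0.5771 -0.1607  1.4345  0.046 ]
[[0.6045, 0.0394], [0.5995, 0.0027], [0.5945, -0.0339], [0.5893, -0.0716], [0.5839, -0.1112], [0.5645, -0.1443], [0.5301, -0.1542], [0.4929, -0.1492], [0.4612, -0.1449], [0.4205, -0.1393]]
```

View pics/both2.png

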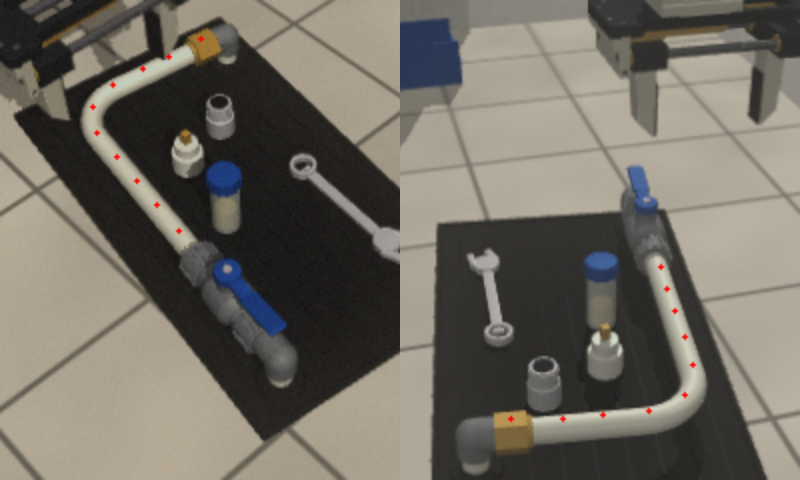

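The fitted centreline and nut centre lie on the pipe and nut in both views. I'll shut the fingers and go above p0.

```bash
python3 -m creep '[[0.5,-0.25,0,0,0],[0.49,-0.24,0,0,0],[0,0,0.6,0,0],[0,0,0.6,0,0],[0,0,0.6,0,0],[0,0,0.6,0,0],[0,0,0.6,0,0],[0,0,0.3,0,0],[0,0,0,0,0],[0,0,0,0,0],[0,0,0,0,0]]' 10
```

```text
clock: 1.48
position: [0.606, 0.0397, 0.0957]
ee_rot: [2.221, 2.221, 0.002]
force: [0.1, -0.1, -0.9]
width: 0.005
gripper_force: 0.0
```

```bash
python3 -m creep '[[0,-0.04,0.5,0,0],[0,0,0.3,0,0],[0,0,0.08,0,0],[0,0,0,0,0]]'
python3 - <<'E'
from h import *
d=grab('wrist');im=d['pixels'].copy()
cv2.imwrite('pics/w3.png',im)
E
```

```text
clock: 1.98
position: [0.604, 0.0396, 0.0597]
ee_rot: [2.221, 2.221, 0.0]
force: [-0.6, -0.2, 0.5]
width: 0.005
gripper_force: 0.0
```

View pics/w3.png

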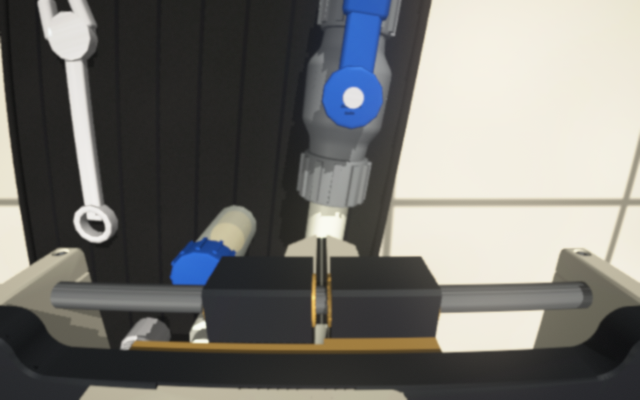

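The wrist view shows the shut fingertips (322,248) centred over the pipe, which leaves the valve nut at (333,200). They are clear of both the nut and the tube cap (205,260). Next I'll lower gently.

```bash
python3 -m creep '[[0,0,0.05,0,0],[0,0,0.05,0,0],[0,0,0,0,0],[0,0,0,0,0]]'
```

```text
clock: 2.52
position: [0.6041, 0.0396, 0.0558]
ee_rot: [2.221, 2.221, 0.001]
force: [0.5, 0.3, 1.3]
width: 0.008
gripper_force: 0.9
```

```bash
python3 -m creep '[[0,0,0.04,0,0],[0,0,0,0,0],[0,0,0,0,0]]'
```

```text
clock: 2.9
position: [0.6042, 0.0396, 0.0542]
ee_rot: [2.221, 2.221, 0.001]
force: [-0.5, 0.2, 4.4]
width: 0.004
gripper_force: 2.4
```

```bash
python3 -m creep '[[-0.1,-0.014,0.01,0,0],[-0.18,-0.025,0,0,0],[-0.18,-0.025,0,0,0],[-0.18,-0.025,0,0,0],[-0.18,-0.025,0,0,0]]'
```

```text
clock: 3.52
position: [0.5996, 0.0081, 0.0539]
ee_rot: [-2.22, -2.222, -0.003]
force: [0.3, 4.7, 5.3]
width: 0.006
gripper_force: 2.7
```

```bash
python3 -m creep '[[-0.185,-0.025,-0.01,0,0],[-0.185,-0.025,0,0,0],[-0.185,-0.025,0,0,0],[-0.185,-0.025,0,0,0],[-0.185,-0.025,0,0,0],[-0.185,-0.025,0,0,0],[-0.185,-0.025,0,0,0],[-0.185,-0.025,0,0,0]]'
```

```text
clock: 4.53
position: [0.5912, -0.0523, 0.054]
ee_rot: [-2.221, -2.222, -0.001]
force: [1.3, 3.0, 5.3]
width: 0.007
gripper_force: 2.6
```

```bash
python3 -m creep '[[-0.185,-0.02,0,0,0],[-0.185,-0.02,0,0,0],[-0.185,-0.025,0,0,0],[-0.185,-0.025,0,0,0],[-0.185,-0.025,0,0,0],[-0.185,-0.025,0,0,0],[-0.185,-0.025,0,0,0],[-0.14,-0.02,0,0,0]]'
python3 - <<'E'
import numpy as np
C=np.array([.5771,-.1607]);a=1.4345;u=np.array([np.cos(a),np.sin(a)]);v=np.array([-u[1],u[0]])
t=np.linspace(0,np.pi/2,12)
P=C+.05*(u+v)-.05*(np.outer(np.cos(t),v)+np.outer(np.sin(t),u))
print(P.round(4).tolist());print('tool x,y units',(np.diff(P,axis=0)[:,::-1]/.04).round(3).tolist())
E
```

```text
clock: 5.52
position: [0.5837, -0.1098, 0.054]
ee_rot: [-2.221, -2.221, -0.0]
force: [0.9, 4.0, 5.5]
width: 0.001
gripper_force: 2.7
[[0.5839, -0.1112], [0.5824, -0.1181], [0.58, -0.1248], [0.5766, -0.1311], [0.5724, -0.1369], [0.5673, -0.1419], [0.5617, -0.1463], [0.5554, -0.1497], [0.5488, -0.1523], [0.5418, -0.1538], [0.5347, -0.1544], [0.5276, -0.1539]]
tool x,y units [[-0.175, -0.037], [-0.168, -0.061], [-0.157, -0.084], [-0.143, -0.106], [-0.127, -0.125], [-0.108, -0.142], [-0.086, -0.156], [-0.063, -0.167], [-0.039, -0.174], [-0.014, -0.178], [0.012, -0.178]]
```

```bash
python3 -m creep '[[-0.19,-0.035,0,0,0],[-0.17,-0.06,0,0,0],[-0.16,-0.08,0,0,0],[-0.145,-0.105,0,0,0],[-0.13,-0.125,0,0,0],[-0.11,-0.14,0,0,0]]'
```

```text
clock: 6.28
position: [0.5621, -0.1464, 0.0541]
ee_rot: [2.221, 2.221, 0.001]
force: [3.4, 2.0, 4.6]
width: 0.005
gripper_force: 2.5
```

On the arc; continuing.

```bash
python3 -m creep '[[-0.085,-0.165,0,0,0],[-0.063,-0.17,0,0,0],[-0.04,-0.175,0,0,0],[-0.014,-0.18,0,0,0],[0.012,-0.18,0,0,0]]'
```

```text
clock: 6.9
position: [0.5268, -0.1539, 0.054]
ee_rot: [2.222, 2.221, -0.0]
force: [2.2, 0.3, 3.9]
width: 0.005
gripper_force: 2.5
```

```bash
python3 -m creep '[[0.025,-0.18,0,0,0],[0.025,-0.18,0,0,0],[0.025,-0.18,0,0,0],[0.025,-0.18,0,0,0],[0.025,-0.18,0,0,0]]'
```

```text
clock: 7.52
position: [0.4908, -0.1485, 0.054]
ee_rot: [2.221, 2.221, 0.0]
force: [3.3, -0.6, 4.9]
width: 0.005
gripper_force: 2.5
```

```bash
python3 -m creep '[[0.025,-0.18,0,0,0],[0.025,-0.18,0,0,0],[0.025,-0.18,0,0,0],[0.025,-0.18,0,0,0],[0,-0.02,0,0,0]]'
```

```text
clock: 8.15
position: [0.4607, -0.1444, 0.0539]
ee_rot: [-2.221, -2.221, 0.001]
force: [2.0, -0.9, 4.6]
width: 0.004
gripper_force: 2.5
```

```bash
python3 -m creep '[[0.01,-0.08,0,0,0],[0,0,-0.2,0,0],[0,0,-0.15,0,0],[0.03,-0.3,0,0,0],[0.04,-0.3,0,0,0],[0.04,-0.31,0,0,0],[0,0,0,0,0],[0,0,0,0,0]]'
python3 - <<'E'
from h import *
d=grab('side');d=load('side');im=d['pixels'].copy();cv2.imwrite('pics/s4.png',cv2.resize(im[180:380,180:440],None,fx=3,fy=3))
E
```

```text
clock: 9.15
position: [0.4224, -0.1399, 0.0681]
ee_rot: [2.221, 2.221, 0.001]
force: [-0.3, -0.2, 0.5]
width: 0.008
gripper_force: 0.0
```

View pics/s4.png

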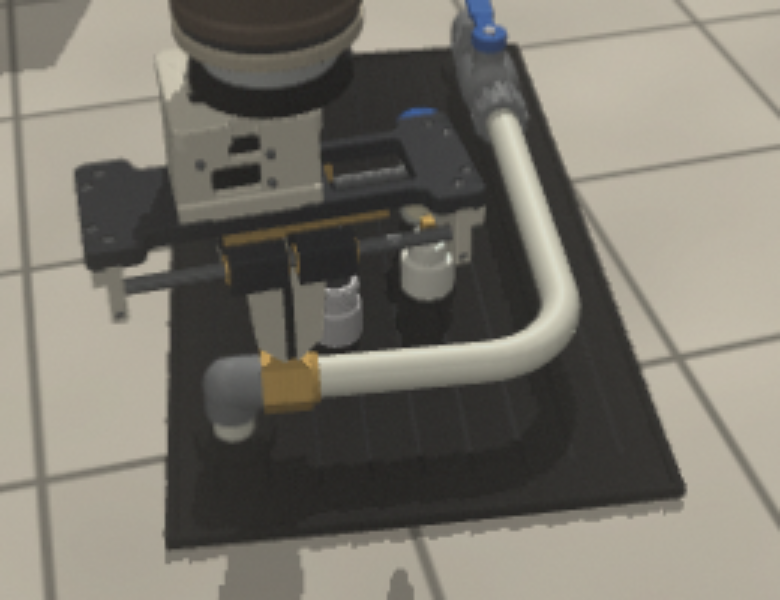

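The side view shows the shut tips right above the brass nut (288,358). The insert (427,265) and nipple (340,310) are still upright where they were. Next I'll lower onto the nut.

```bash
python3 -m creep '[[0.015,-0.045,0.1,0,0],[0,0,0.08,0,0],[0,0,0.04,0,0],[0,0,0.02,0,0],[0,0,0,0,0],[0,0,0,0,0]]'
```

```text
clock: 9.95
position: [0.4202, -0.1392, 0.0584]
ee_rot: [-2.221, -2.221, -0.0]
force: [-2.4, 0.8, 4.8]
width: 0.007
gripper_force: 2.2
```

```bash
python3 -m creep '[[0,0,0.02,0,0],[0,0,0,0,0],[0,0,0,0,0],[0,0,0,0,0]]'
```

```text
clock: 10.45
position: [0.4202, -0.1392, 0.0576]
ee_rot: [-2.221, -2.221, -0.0]
force: [-2.0, -0.2, 6.3]
width: 0.004
gripper_force: 3.0
```

```bash
python3 -m creep '[[0,0,0,0,0],[0,0,0,0,0],[0,0,0,0,0],[0,0,0,0,0],[0,0,0,0,0],[0,0,0,0,0],[0,0,0,0,0],[0,0,0,0,0]]'
python3 - <<'E'
from h import *
d=grab('scene');cv2.imwrite('pics/sc5.png',cv2.resize(d['pixels'][60:310,160:440],None,fx=2,fy=2))
E
```

```text
clock: 11.45
position: [0.4202, -0.1392, 0.0576]
ee_rot: [2.221, 2.221, 0.0]
force: [-2.3, 1.7, 6.0]
width: 0.004
gripper_force: 3.0
```

View pics/sc5.png

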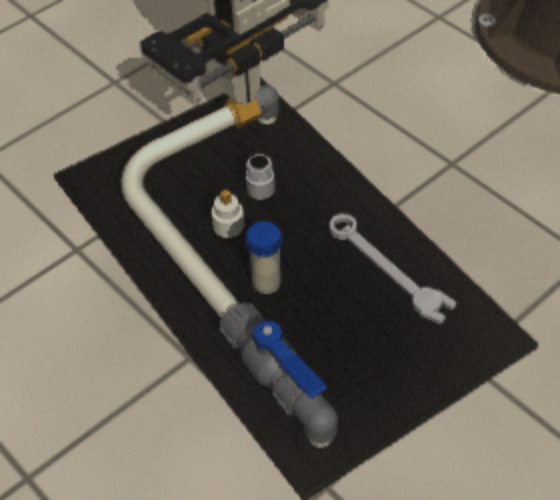

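The scene view shows the tips resting on the brass nut (245,105). The lever (295,360) and the loose parts look unmoved.

```bash
python3 -c "from cell import sign_off; print(sign_off())"
```

```text
the job is handed in; nothing more can be done
None
```

The job is handed in: I ran the shut fingertips along the pipe from the valve to the brass nut at about 4–5.5 N downward, checked between moves, and left them resting on the nut at about 6 N, with the lever and loose parts looking unmoved in the last picture.

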